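# Snap the caddy's open rivet home with the setting pliers

### The job

One of the two blue snap rivets that join the halves of the yellow pencil caddy, the one at the end nearest you, is only started. Take the red-handled snap pliers from the green mat, squeeze that rivet with its jaws until it clicks fully home, stopping as soon as it clicks because the plastic cap cracks if it is squeezed hard, and lay the pliers back on the mat. Only the pliers may touch the caddy; do not shove it or its neighbours about, and do not drop the pliers.

Things in the scene. Friction and masses are not known exactly. Their poses are not given: they have to be found in the camera images.
- pliers: Snap-setting pliers, steel, red handles, 160 mm long, 18 mm thick, 0.2 kg, lying flat on the mat. Origin: pivot axis, at the underside; z up, x along the middle line to the jaws, y left (true while sprung open). Pivot boss 23 mm across. Squeezing the handles shuts the jaws; both halves move evenly about the middle line. A return spring opens them fully when let go.
- pliers_grip (a point): Balance point, on the middle line 51 mm behind the pivot, 9 mm above the underside. Handles: 8 mm wide, 18 mm high, flat, 25 to 102 mm behind the pivot. Here the outer sides are 65 mm apart sprung open (splayed 0.08 rad each) and 37 mm with the dies 14 mm apart (screw out). The spring pushes each handle out: 10 N open, 15 N nearly shut; handles 1 mm closer: dies 0.88 mm closer.
- pliers_dies (a point): Midway between the dies, 45 mm ahead of the pivot, 9 mm above the underside. Dies: two flat white discs, 10 mm across, facing each other along y, 39 mm apart sprung open (screw out); the throat is free for 28 mm behind the dies. The left (+y) die sits on a screw with a brass head, left by the last user anywhere from 0 (out) to 7 mm inwards (not measured; it stays so).
- caddy: Yellow pencil caddy, loose, 0.7 to 0.95 kg: two trays back to back, 200 (x) by 150 (y) by 60 mm high, their tall backs forming an upright board 6 mm thick (y -3 to +3 mm), 200 mm long, 172 mm high, with a hand slot. Origin: centre of the underside, z up, x along the board away from the robot. Rivets 115 mm up at x = -82 mm (started) and +82 mm (home). Pens stand up in the far half only.
- rivet_axis (a point): On the caddy: where the started rivet's axis (along y) crosses the board's middle plane, 18 mm in from the board's near upright edge, 115 mm up. Axes as the caddy's. The rivet's stud head, 16 mm across, is on the -y side, its face at y = -6 mm.
- rivet_cap: Blue cap of the started rivet, on the board's +y side, 16 mm across, 6 mm thick. Origin: centre of its inner face, axes as the caddy's. Started: 2 mm off the board (caddy y of origin +5 mm, outer face +11 mm). Home: on the board (+3 mm, +9 mm). Slides along y only. It hardly yields until pressed with about 11 N, then gives way, jumps home and stays. Then it is solid; it cracks at 16 N.
- mat_middle (a point): Middle of the top of the dark green desk mat, 260 mm (x) by 170 mm (y), top 4 mm above the desk, fixed. x along the long side.
- bottle: Steel drinking bottle, standing, 68 mm diameter, 212 mm high; origin at the centre of its foot.
- tub: White tub of spare caps, 60 mm diameter, 34 mm high; origin at the centre of its underside.
- eraser: Blue board eraser, 50 by 110 by 32 mm, lying; origin at the centre of its underside.
- glue: Glue stick, white with an orange lid, standing, 26 mm diameter, 92 mm high; origin at the centre of its foot.

How it is judged:
By the outcome, as a careful person would: the job done as asked, in the order asked, and still so for the second after the job is handed in, with the robot touching nothing.
It also fails if it takes over 72 s, if anything falls off the work surface, if the arm or the gripper's body presses on something with over 40 N, if the wrist force passes 120 N, or if a joint passes its speed limit or range.

### The arm

A 6-joint arm with a two-finger parallel gripper is mounted at the origin on the work surface. World frame = base frame: x ahead of the robot, y to its left, z up, the work surface at z = 0. Lengths are in m, angles in rad, forces in N, time in s.
With the tool pointing down it reaches from about 0.25 to 0.775 m from the base axis. Payload 4 kg.
Tool frame: the origin (TCP) lies on the centre line of the jaws, within the pads' length; the fingertips stand 8 mm ahead of it and the grasp point (between the pads) lies 11 mm behind it; z points along the fingers, y is the direction in which the jaws open and shut (so a half turn about z gives the same grasp; the last joint's range is limited). The gripper opens to 94 mm and grips with 3 to 60 N. Pads are 16 mm wide; open, the fingers measure 119 mm over their backs; the gripper's body (75 mm by 177 mm) begins 78 mm behind the grasp point.
Start: joints at [1.106, 0.087, 1.371, -0, 1.684, -0.103], TCP at [0.195, 0.514, 0.214] pointing down, gripper open.
Joint ranges: [-3.1, 3.1], [-0.76, 2.03], [0.27, 2.55], [-1.08, 4.22], [0.17, 2.65], [-2.57, 2.57]. Speed limits (rad/s): [2.79, 2.79, 3.14, 3.14, 3.14, 3.14].

### API

Orientations are given as [roll, pitch, yaw] about the fixed x, y, z axes, in that order (R = Rz(yaw) Ry(pitch) Rx(roll)).
In Python, from bench import robot gives the robot as it stands.
- The arm moves only by the shell command python3 -m crank 'ROWS' [OPENING]. ROWS is JSON, a list of rows, each a list of 4 numbers: the shift along the tool's x, y, z scaled (see below), then the turn about the tool's z scaled (see below). A call has exactly 10 rows; each row shifts and turns the commanded pose from where the row before left it, along the tool's axes as they then stand; what a row does not reach is not made up. The controller multiplies each number of a shift by 0.2 m and each number of a turn by pi/2 rad. A row lasts 1/8 s, in which the tool goes at most 62.5 mm and 10.7 degrees, less where a joint would pass 70% of its speed; a pose out of reach is approached as far as the arm can. A call with a number of a shift or a turn outside -1 to 1 is refused whole. A call with a gripper value outside its range is refused whole. OPENING is the gripper command: -1 is fully open, 1 is shut, values between are in proportion, set as the call begins (- or left out, the last holds). The fingers move at their own pace and stop on an object; the grip force is fixed at half the most. Time passes only in rows, so rows that do not move let the fingers close, or fill a call up. It gives the time, the measured TCP pose, the force and the opening at its end, in the units of the state.
- robot.get_obs(): the state, without advancing time (a new reading comes with each control period).
- robot.snapshot(name): name is "scene" or "side" or "wrist"; returns (picture, depth): 400x640x3 uint8, red, green, blue; 400x640 float32, m along the optical axis (not along the pixel's ray), 0 where there is no reading.
- robot.camera_params(name): a dict with "fx", "fy", "cx", "cy" (pixels), "distortion" ([k1, k2, p1, p2, k3] as OpenCV has them; the pictures are not rectified), "world_from_camera" (4x4, takes a point from camera to world coordinates). Camera axes: x right, y down, z forward; pixel columns grow to the right and rows downward; lengths in m; the calibration is good to about 2 mm. A picture is of the moment at which its call begins: read the wrist's pose just before it. camera_params takes no time and is no camera call; for the wrist camera it gives the pose at the moment of the call.
- robot.close_job(): hands the job in, once; it reports no verdict.
The state is a dict: "time": time; "joint_positions": joint angles; "qvel": joint speeds; "joint_torque": joint torques, N m; "tool_pos": TCP position; "ee_rot": TCP orientation; "wrist_force": force on the tool from outside, world axes, zero at the start; "wrist_torque": the same for the moment, N m; "width": finger opening in m.
Only numpy, scipy, OpenCV 4.12 (cv2) and the standard library are available. Lean on these libraries where they do the work, as an engineer would, in place of code of your own. Each camera call takes 0.05 s, during which the arm holds its last target.

## Working session

There is one attempt and no reset: what is moved stays moved. The work goes in short steps, Python scripts to look and compute and a shell command to move; the robot and the scene stay as the last step left them, time stands still between calls to the robot, and variables do not carry over. Pictures are saved under pics/ and viewed, and the job is handed in when it is done.

```bash
ls -la; mkdir -p pics; python3 - <<'E'
from bench import robot
import cv2, numpy as np
print(robot.get_obs())
for n in ["scene","side","wrist"]:
    p=robot.camera_params(n); print(n,p)
    im,d=robot.snapshot(n); cv2.imwrite(f"pics/{n}0.png",im[:,:,::-1]); np.save(f"pics/{n}0.npy",d)
E
```

```text
total 12
drwxr-xr-x  3 agent agent 4096 Dec  7 02:24 .
drwxr-xr-x 23 root  root  4096 Dec  7 02:24 ..
drwxr-xr-x  2 agent agent 4096 Dec  7 02:24 pics
{'time': 0.0, 'joint_positions': array([ 1.10591361e+00,  8.79247504e-02,  1.37224028e+00, -3.94414380e-05,
        1.68359388e+00, -1.03084138e-01]), 'qvel': array([-0.00038417, -0.00135089, -0.00082624, -0.00059917,  0.00082416,
       -0.00053378]), 'joint_torque': array([-5.72494355e-04, -3.40186393e+01, -3.02427542e+01,  7.18472991e-02,
        3.32072668e-02, -1.60323107e-04]), 'tool_pos': array([0.1944458 , 0.51391347, 0.21232778]), 'ee_rot': array([-3.13943386e+00, -1.83919200e-04,  2.77978948e+00]), 'wrist_force': array([-0.75356969,  0.0996752 ,  0.12257272]), 'wrist_torque': array([-0.0254596 , -0.00695604,  0.00161751]), 'width': 0.09389499062619318}
scene {'fx': 487.001035728459, 'fy': 487.001035728459, 'cx': 317.1413437449625, 'cy': 193.4939268939953, 'distortion': array([0.04719599, 0.        , 0.        , 0.        , 0.        ]), 'world_from_camera': array([[-0.0565796 ,  0.78761601, -0.61356318,  1.13979193],
       [
[... 401 characters left out ...]
 0.77250562, -0.34058751,  0.5359433 ,  0.10160644],
       [-0.63470526, -0.44019272,  0.63512173, -0.56502421],
       [ 0.01960381, -0.83080113, -0.55622403,  0.57216053],
       [ 0.        ,  0.        ,  0.        ,  1.        ]])}
wrist {'fx': 281.6309076811151, 'fy': 281.6309076811151, 'cx': 314.3963582220278, 'cy': 201.51941015752104, 'distortion': array([-0.00394215,  0.        ,  0.        ,  0.        ,  0.        ]), 'world_from_camera': array([[ 0.35343381,  0.90594787,  0.23311586,  0.12679663],
       [ 0.9354554 , -0.34154113, -0.09095524,  0.54051984],
       [-0.00278205,  0.25021615, -0.96818601,  0.38389208],
       [ 0.        ,  0.        ,  0.        ,  1.        ]])}
```

View pics/scene0.png

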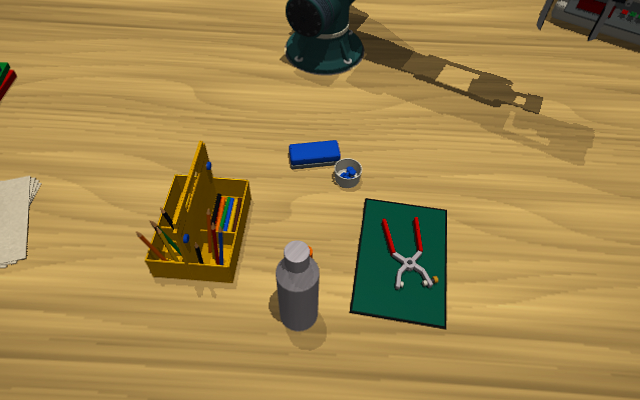

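View pics/side0.png

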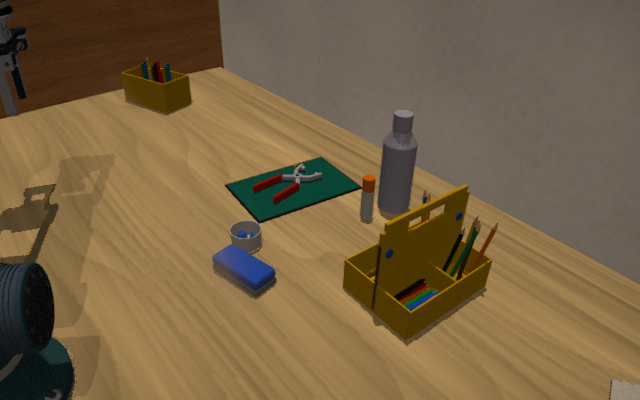

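View pics/wrist0.png

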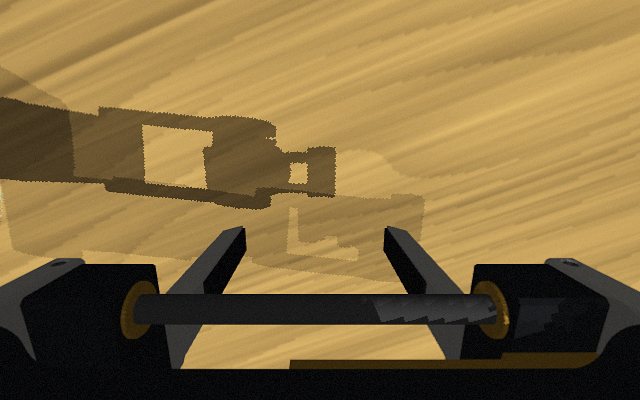

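```bash
cat > h.py <<'E'
import numpy as np, cv2, sys
def ray(p,uv):
    K=np.array([[p['fx'],0,p['cx']],[0,p['fy'],p['cy']],[0,0,1]])
    n=cv2.undistortPoints(np.array(uv,float).reshape(-1,1,2),K,np.array(p['distortion']))[:,0]
    T=p['world_from_camera']; d=np.c_[n,np.ones(len(n))]@T[:3,:3].T
    return T[:3,3],d
def plane(p,uv,z):
    o,d=ray(p,uv); return o+d*((z-o[2])/d[:,2])[:,None]
def tri(p1,uv1,p2,uv2):
    o1,d1=ray(p1,[uv1]);o2,d2=ray(p2,[uv2]);d1=d1[0]/np.linalg.norm(d1);d2=d2[0]/np.linalg.norm(d2)
    t=np.linalg.lstsq(np.c_[d1,-d2],o2-o1,rcond=None)[0]
    a=o1+d1*t[0];b=o2+d2*t[1]; return (a+b)/2,np.linalg.norm(a-b)
def proj(p,X):
    T=np.linalg.inv(p['world_from_camera']);K=np.array([[p['fx'],0,p['cx']],[0,p['fy'],p['cy']],[0,0,1]])
    r=cv2.Rodrigues(T[:3,:3])[0]
    return cv2.projectPoints(np.array(X,float).reshape(-1,1,3),r,T[:3,3],K,np.array(p['distortion']))[0][:,0]
def blobs(im,lo,hi,amin=8):
    hsv=cv2.cvtColor(im,cv2.COLOR_RGB2HSV); m=cv2.inRange(hsv,np.array(lo),np.array(hi))
    n,l,s,c=cv2.connectedComponentsWithStats(m); 
    return m,[(s[i].tolist(),c[i].round(1).tolist()) for i in range(1,n) if s[i][4]>=amin]
E
python3 - <<'E'
from bench import robot
from h import *
s=robot.camera_params('scene');d=robot.camera_params('side')
I={n:cv2.imread(f'pics/{n}0.png')[:,:,::-1].copy() for n in('scene','side')}
for n in I:
    print(n,'red',blobs(I[n],(0,180,80),(6,255,255))[1],blobs(I[n],(172,180,80),(180,255,255))[1]); print('blue',blobs(I[n],(108,150,60),(125,255,255))[1])
for n,b in(('scene',(130,120,200,200)),('scene',(340,190,120,140)),('side',(330,170,180,180))):
    x,y,w,h=b; k=4 if w<180 else 3
    c=cv2.resize(I[n][y:y+h,x:x+w],None,fx=k,fy=k,interpolation=cv2.INTER_CUBIC); c=c[:600,:800]
    cv2.imwrite(f'pics/c_{n}_{x}.png',c[:,:,::-1])
print(plane(s,[[410,262],[385,220],[417,219],[399,287],[430,284]],.022).round(3))
print(plane(s,[[366,199],[447,210],[445,327],[351,311]],.004).round(3))
E
```

```text
scene red [([622, 9, 6, 6, 22], [624.5, 11.5]), ([0, 70, 14, 20, 71], [6.5, 77.6]), ([415, 217, 8, 34, 126], [418.2, 233.9]), ([382, 219, 14, 34, 144], [388.4, 235.7])] []
blue [([289, 140, 51, 25, 990], [313.9, 152.0]), ([207, 162, 4, 8, 29], [208.4, 165.4]), ([340, 166, 16, 13, 103], [348.4, 172.4]), ([223, 198, 11, 33, 108], [228.1, 214.6]), ([219, 233, 4, 32, 94], [220.6, 248.5]), ([183, 234, 6, 9, 44], [185.5, 238.0])]
side red [([254, 174, 28, 13, 73], [267.4, 180.1]), ([273, 183, 26, 16, 69], [285.4, 190.1])] []
blue [([144, 61, 4, 15, 19], [145.2, 67.8]), ([167, 63, 2, 10, 10], [167.6, 67.5]), ([424, 198, 2, 5, 9], [424.4, 199.8]), ([456, 212, 6, 8, 26], [458.5, 215.5]), ([238, 231, 8, 4, 28], [241.3, 232.5]), ([250, 233, 5, 4, 12], [251.6, 234.2]), ([233, 247, 41, 38, 810], [251.2, 266.8]), ([386, 250, 7, 8, 33], [388.6, 253.2]), ([408, 292, 30, 18, 102], [421.2, 300.9])]
[[0.672 0.192 0.022]
 [0.579 0.149 0.022]
 [0.573 0.212 0.022]
 [0.725 0.169 0.022]
 [0.715 0.226 0.022]]
[[0.516 0.113 0.004]
 [0.533 0.28  0.004]
 [0.787 0.249 0.004]
 [0.768 0.085 0.004]]
```

View pics/c_scene_130.png

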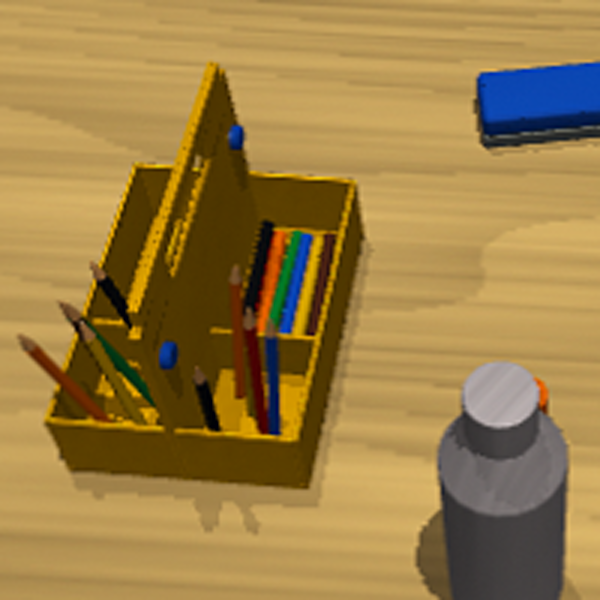

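View pics/c_scene_340.png

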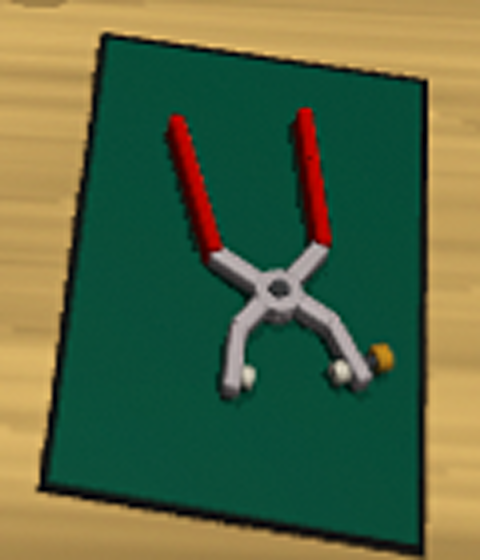

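View pics/c_side_330.png

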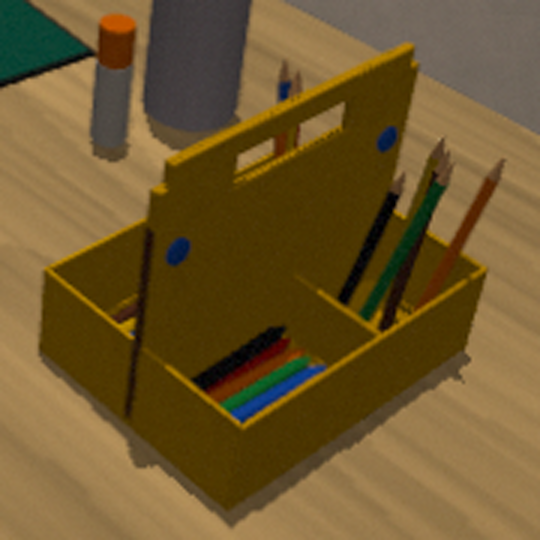

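```bash
python3 - <<'E'
from bench import robot
from h import *
s=robot.camera_params('scene');d=robot.camera_params('side')
c=plane(s,[[208.4,165.4],[185.5,238]],.115);h=plane(d,[[388.6,253.2],[458.5,215.5]],.115)
print(c.round(4),h.round(4))
for q in(c,h): v=q[1]-q[0];print(np.linalg.norm(v),np.arctan2(v[1],v[0]))
# board top near corner scene (201.5,142) / far (175,231?) ; side near (386.5,224), far (468,186)
print(tri(s,(201.5,141.5),d,(387,223)), tri(s,(175,232),d,(466.5,185.5)))
# pliers 2-view: handle blobs
print(tri(s,(418.2,233.9),d,(267.4,180.1)),tri(s,(388.4,235.7),d,(285.4,190.1)))
print('bottle top',plane(s,[[298,247]],.212),'tub',plane(s,[[348,165]],.034),'eraser',plane(s,[[290,146],[338,141],[341,153],[291,161]],.032), 'glue',plane(d,[[369,180]],.092))
E
```

```text
[[ 0.5408 -0.1967  0.115 ]
 [ 0.7045 -0.2036  0.115 ]] [[ 0.5386 -0.2079  0.115 ]
 [ 0.7032 -0.2125  0.115 ]]
0.16386069484689703 -0.042032339047173135
0.1646076118959652 -0.028103360790567366
(array([ 0.53244915, -0.2022782 ,  0.1704941 ]), np.float64(0.0010213638601132946)) (array([ 0.72326178, -0.20516702,  0.16263914]), np.float64(0.0029491762454866726))
(array([0.60379864, 0.2139357 , 0.0166302 ]), np.float64(0.0012892709868529326)) (array([0.61146989, 0.15579112, 0.01615654]), np.float64(0.00177534214244639))
bottle top [[ 0.76948212 -0.00614997  0.212     ]] tub [[0.44980045 0.07215381 0.034     ]] eraser [[ 0.40129814 -0.05653896  0.032     ]
 [ 0.37853963  0.04870562  0.032     ]
 [ 0.41428905  0.05635604  0.032     ]
 [ 0.44514885 -0.05040503  0.032     ]] glue [[ 0.69210205 -0.01074173  0.092     ]]
```

```bash
python3 -m crank '[[-0.26,-0.08,0,0],[-0.26,-0.08,0,0],[-0.26,-0.08,0,0],[-0.26,-0.08,0,0],[-0.26,-0.08,0,0],[-0.26,-0.08,0,0],[-0.26,-0.08,0,0],[-0.26,-0.08,0,0],[-0.26,-0.08,0,0],[-0.23,-0.06,0,0]]' -1; python3 -m crank '[[0,0,0,0.11],[0,0,0,0.11],[0,0,0,0.11],[0,0,0,0.11],[0,0,0,0.11],[0,0,0,0.11],[0,0,0,0.11],[0,0,0,0.11],[0,0,0,0.11],[0,0,0,0.11]]'
```

```text
time: 1.4
tool_pos: [0.6214, 0.185, 0.2128]
ee_rot: [-3.141, -0.001, 2.779]
wrist_force: [1.0, 0.4, -0.3]
width: 0.0939
time: 2.65
tool_pos: [0.62, 0.1865, 0.2128]
ee_rot: [-3.141, 0.001, 1.046]
wrist_force: [0.4, 0.0, 0.1]
width: 0.0938
```

```bash
python3 -m crank '[[0,0,0,0.1],[0,0,0,0.1],[0,0,0,0.1],[0,0,0,0.1],[0,0,0,0.1],[0,0,0,0.09],[0,0,0.1,0],[0,0,0.1,0],[0,0,0,0],[0,0,0,0]]'; python3 - <<'E'
from bench import robot
from h import *
import pickle
p=robot.camera_params('wrist'); im,d=robot.snapshot('wrist')
cv2.imwrite('pics/w1.png',im[:,:,::-1]); pickle.dump((p,im,d),open('w1.pkl','wb')); print(robot.get_obs()['joint_positions'].round(3),robot.get_obs()['tool_pos'])
E
```

```text
time: 3.9
tool_pos: [0.6204, 0.1866, 0.174]
ee_rot: [-3.142, -0.001, 0.125]
wrist_force: [0.7, -0.1, -0.6]
width: 0.0941
[0.205 0.315 1.18  0.    1.645 1.65 ] [0.62068207 0.18670578 0.1745975 ]
```

View pics/w1.png

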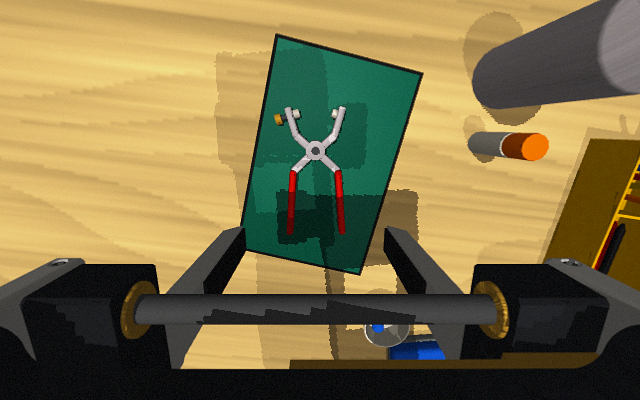

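The wrist view shows the pliers upright in the picture, pivot at about (316,151), handles ending near (291,233) and (343,232), and the brass screw at (279,119).

```bash
cat > meas.py <<'E'
from h import *
import pickle,sys
def pl(f,zt=.022):
    p,im,d=pickle.load(open(f,'rb'))
    hsv=cv2.cvtColor(im,cv2.COLOR_RGB2HSV)
    m=cv2.inRange(hsv,(0,150,50),(6,255,255))|cv2.inRange(hsv,(174,150,50),(180,255,255)); m[260:]=0
    n,l,s,c=cv2.connectedComponentsWithStats(m); ids=[i for i in range(1,n) if s[i][4]>60]
    out=[]
    for i in ids:
        ys,xs=np.where(l==i); P=plane(p,np.c_[xs,ys],zt)[:,:2]
        vx,vy,x0,y0=cv2.fitLine(P.astype(np.float32),cv2.DIST_L2,0,.001,.001).ravel()
        v=np.array([vx,vy])*np.sign(vx); t=(P-[x0,y0])@v
        out.append((np.array([x0,y0]),v,np.percentile(t,[1,99]),c[i].round(1))); print('h',c[i].round(1),out[-1][0].round(4),'ang',np.arctan2(v[1],v[0]).round(4),np.percentile(t,[1,99]).round(4))
    return p,out,im,d
if __name__=='__main__':
    p,o,im,d=pl(sys.argv[1])
    E=np.array([[a+v*t[0],a+v*t[1]] for a,v,t,_ in o]); print(E.round(4))
    b=E[:,0].mean(0);f=E[:,1].mean(0);print('mid',b,f,'yaw',np.arctan2(*(f-b)[::-1]))
    print('pivot',plane(p,[[316,151]],.022))
    for (u,v) in [(292,200),(341,205),(316,151),(300,225)]:print('depth z',(p['world_from_camera'][:3,:3]@(np.append(ray(p,[[u,v]])[1][0]@p['world_from_camera'][:3,:3]*d[v,u],[])) +p['world_from_camera'][:3,3]).round(4))
    k=5;x,y,w,h=250,90,130,110
    cv2.imwrite('pics/'+sys.argv[2],cv2.resize(im[y:y+h,x:x+w],None,fx=k,fy=k,interpolation=cv2.INTER_CUBIC)[:,:,::-1])
E
python3 meas.py w1.pkl w1c.png
```

```text
h [291.1 201.9] [0.6051 0.2129] ang 0.0534 [-0.039   0.0373]
h [339.5 201.4] [0.6129 0.1559] ang 0.2131 [-0.0391  0.0369]
h [607.6 241. ] [ 0.6046 -0.1807] ang -0.0175 [-0.0244  0.0256]
[[[ 0.5661  0.2108]
  [ 0.6423  0.2149]]

 [[ 0.5746  0.1477]
  [ 0.6489  0.1637]]

 [[ 0.5802 -0.1803]
  [ 0.6301 -0.1811]]]
mid [0.57366219 0.05939188] [0.64045885 0.06581579] yaw 0.09587622924890464
pivot [[0.66833067 0.19115699 0.022     ]]
depth z [0.6082 0.212  0.023 ]
depth z [0.6094 0.1537 0.0229]
depth z [0.6683 0.1912 0.0217]
depth z [0.5719 0.1993 0.0045]
```

View pics/w1c.png

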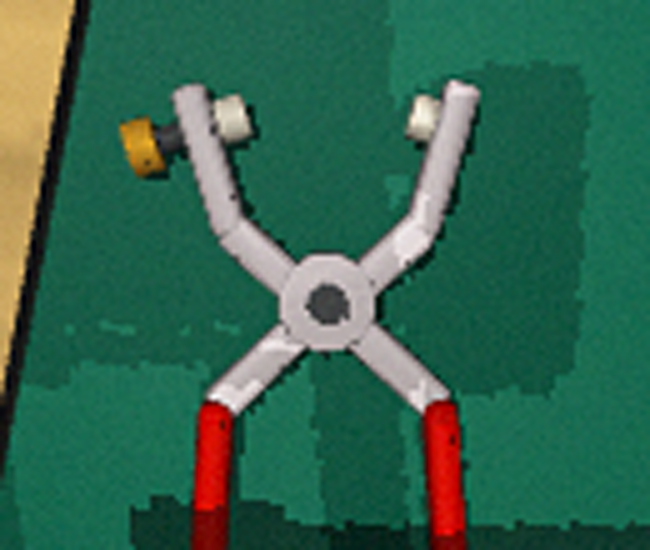

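```bash
python3 -m crank '[[0,0.006,0.1,0],[0,0,0.12,0],[0,0,0.12,0],[0,0,0.12,0],[0,0,0.12,0],[0,0,0.07,0],[0,0,0.05,0],[0,0,0.03,0],[0,0,0,0],[0,0,0,0]]'; python3 - <<'E'
from bench import robot
from h import *
import pickle
p=robot.camera_params('wrist'); im,d=robot.snapshot('wrist')
cv2.imwrite('pics/w2.png',im[:,:,::-1]); pickle.dump((p,im,d),open('w2.pkl','wb')); print(robot.get_obs()['tool_pos'],robot.get_obs()['ee_rot'],robot.get_obs()['wrist_force'])
E
python3 meas.py w2.pkl w2c.png
```

```text
time: 5.2
tool_pos: [0.6209, 0.1855, 0.0284]
ee_rot: [-3.141, -0.002, 0.125]
wrist_force: [-1.3, 0.2, 0.4]
width: 0.0941
[0.62091636 0.18551131 0.02838627] [-3.14143222e+00 -1.60113028e-03  1.25186828e-01] [-0.31989237 -0.56743695 -0.11040176]
h [274.  230.8] [0.6234 0.2135] ang 0.0608 [-0.0204  0.0198]
h [354.2 230.5] [0.6304 0.1603] ang 0.212 [-0.0206  0.0201]
[[[0.6031 0.2123]
  [0.6432 0.2147]]

 [[0.6102 0.1559]
  [0.65   0.1645]]]
mid [0.60664786 0.18412008] [0.64659283 0.18962478] yaw 0.13694439976953807
pivot [[0.67949406 0.19234878 0.022     ]]
depth z [0.6418 0.2047 0.0047]
depth z [0.6424 0.1693 0.0041]
depth z [0.6793 0.1923 0.0195]
depth z [0.6237 0.1969 0.0043]
```

View pics/w2.png

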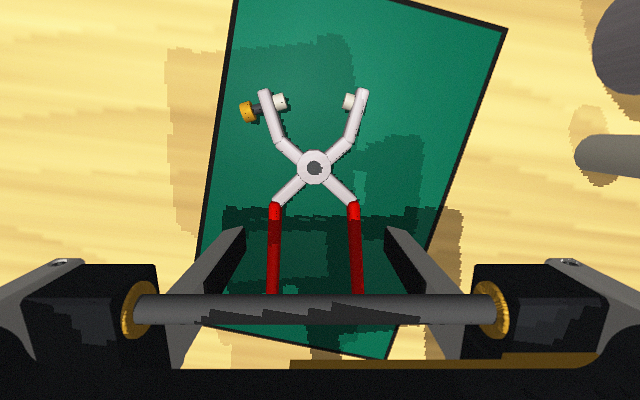

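```bash
python3 - <<'E'
import pickle
from h import *
p1,i1,_=pickle.load(open('w1.pkl','rb'));p2,i2,_=pickle.load(open('w2.pkl','rb'))
print(tri(p1,(315.2,150.4),p2,(314.5,167)))
x,y,w,h=230,80,160,115
cv2.imwrite('pics/w2d.png',cv2.resize(i2[y:y+h,x:x+w],None,fx=5,fy=5,interpolation=cv2.INTER_CUBIC)[:,:,::-1])
E
```

```text
(array([0.66817353, 0.19193185, 0.01198681]), np.float64(0.0001654040462567379))
```

View pics/w2d.png

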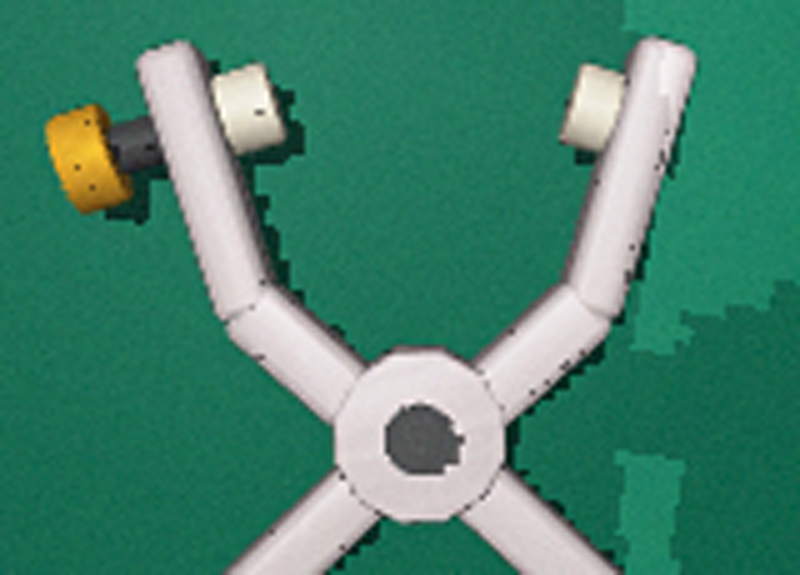

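```bash
python3 - <<'E'
import pickle
from h import *
p2,i2,_=pickle.load(open('w2.pkl','rb'))
U=np.array([[285.6,102],[343.0,101],[272.5,102.5],[355,101],[314.5,167]])
for z in(.013,.018):
    P=plane(p2,U,z); yaw=.136; pv=plane(p2,U[4:],.022)[0]
    R=np.array([[np.cos(yaw),np.sin(yaw)],[-np.sin(yaw),np.cos(yaw)]])
    print(z,((P-pv)[:,:2]@R.T).round(4))
E
```

```text
0.013 [[ 0.0399  0.0177]
 [ 0.0401 -0.0183]
 [ 0.0397  0.026 ]
 [ 0.0401 -0.0259]
 [-0.0012  0.    ]]
0.018 [[ 0.0395  0.0173]
 [ 0.0397 -0.0178]
 [ 0.0393  0.0253]
 [ 0.0396 -0.0252]
 [-0.0005  0.    ]]
```

```bash
python3 -m crank '[[0,0,0.03,0],[0,0,0.02,0],[0,0,0.01,0],[0,0,0,0],[0,0,0,0],[0,0,0,0],[0,0,0,0],[0,0,0,0],[0,0,0,0],[0,0,0,0]]' -1;  python3 -m crank '[[0,0,0,0],[0,0,0,0],[0,0,0,0],[0,0,0,0],[0,0,0,0],[0,0,0,0],[0,0,0,0],[0,0,0,0],[0,0,0,0],[0,0,0,0]]' -0.2
```

```text
time: 6.5
tool_pos: [0.6203, 0.1854, 0.0155]
ee_rot: [-3.142, -0.0, 0.125]
wrist_force: [0.4, 0.4, 0.4]
width: 0.0942
time: 7.75
tool_pos: [0.6203, 0.1854, 0.0155]
ee_rot: [-3.141, 0.0, 0.125]
wrist_force: [0.2, 0.3, 0.6]
width: 0.0566
```

```bash
python3 -m crank '[[0,0,-0.02,0],[0,0,-0.05,0],[0,0,-0.1,0],[0,0,-0.12,0],[0,0,-0.12,0],[0,0,-0.1,0],[0,0,0,0],[0,0,0,0],[0,0,0,0],[0,0,0,0]]'; python3 - <<'E'
from bench import robot
from h import *
import pickle
p=robot.camera_params('wrist'); im,d=robot.snapshot('wrist')
cv2.imwrite('pics/w3.png',im[:,:,::-1]); pickle.dump((p,im,d),open('w3.pkl','wb')); print(robot.get_obs()['tool_pos'],robot.get_obs()['wrist_force'])
E
```

```text
time: 9.0
tool_pos: [0.6198, 0.1853, 0.1162]
ee_rot: [3.142, 0.002, 0.125]
wrist_force: [-0.2, 0.4, -3.1]
width: 0.057
[0.61989849 0.18530512 0.11644844] [-0.38774592  0.20063168 -2.28313281]
```

View pics/w3.png

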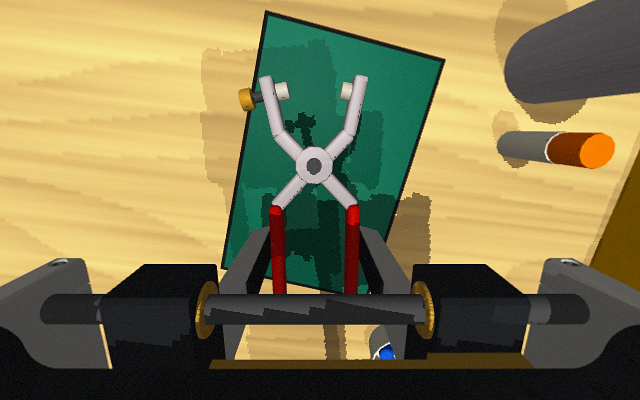

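Pliers are held and off the mat (w3): pivot (314,166), dies near (282,91) and (346,91), jaws ahead.

```bash
cat > tool.py <<'E'
import pickle,sys
from h import *
from scipy.spatial.transform import Rotation as Ro
def wpt(p,d,u,v):
    K=1;o,r=ray(p,[[u,v]]);return o+r[0]*d[int(round(v)),int(round(u))]
def totool(X,tp,rpy): 
    return (np.atleast_2d(X)-tp)@Ro.from_euler('xyz',rpy).as_matrix()
E
python3 - <<'E'
from tool import *
p,im,d=pickle.load(open('w3.pkl','rb')); tp=[.6199,.1853,.1163];rpy=[3.1415,0.001,.125]
for n,u,v in[('pivotring',306,172),('pin',314,166),('lh',278,230),('rh',351,230),('ljaw',266,80),('rjaw',361,80),('ldie',282,91),('rdie',347,91),('lh2',279,275),('rh2',351,275)]:
    print(n,totool(wpt(p,d,u,v),tp,rpy).round(4))
x,y,w,h=230,70,160,115
cv2.imwrite('pics/w3d.png',cv2.resize(im[y:y+h,x:x+w],None,fx=5,fy=5,interpolation=cv2.INTER_CUBIC)[:,:,::-1])
E
```

```text
pivotring [[ 0.0472 -0.0055 -0.0037]]
pin [[ 0.0511 -0.0007 -0.0059]]
lh [[ 0.0115 -0.023  -0.0067]]
rh [[ 0.0113  0.0223 -0.0063]]
ljaw [[ 0.0982 -0.0271 -0.0045]]
rjaw [[ 0.0984  0.0253 -0.0036]]
ldie [[ 0.0928 -0.0187 -0.0024]]
rdie [[ 0.0929  0.0179 -0.0017]]
lh2 [[-0.0191 -0.0232 -0.0073]]
rh2 [[-0.0195  0.0233 -0.0066]]
```

View pics/w3d.png

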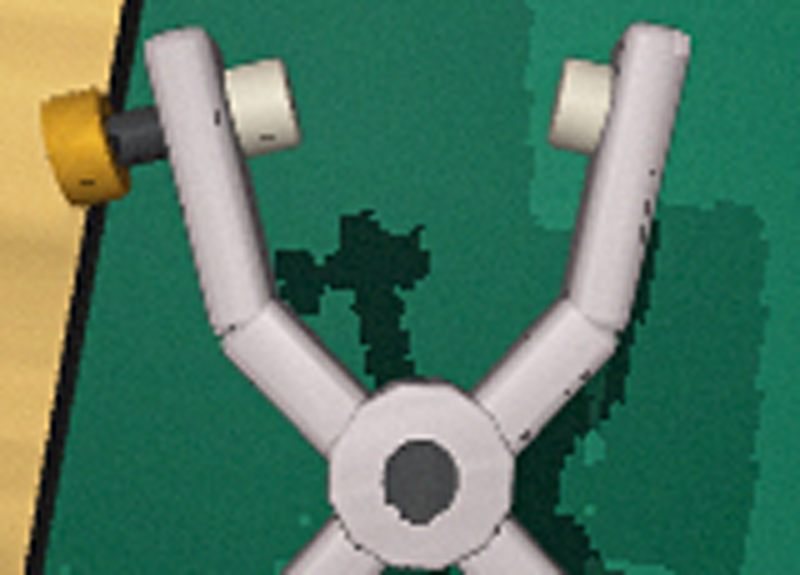

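```bash
python3 -m crank '[[-0.1,0,0,0],[-0.22,0,0,0],[-0.23,0,0,0],[-0.23,0,0,0],[-0.23,0,0,0],[-0.23,0.1,0,0],[-0.14,0.16,0,0],[0,0.2,0,0],[0,0.2,0,0],[0,0.2,0,0]]'; python3 -m crank '[[0,0.2,0,0],[0,0.2,0,0],[0,0.2,0,0],[0,0.2,0,0],[0,0.16,0,0],[0,0.1,0,0],[0,0,0,0.06],[0,0,0,0.04],[0,0,0,0],[0,0,0,0]]'; python3 - <<'E'
from bench import robot
from h import *
import pickle
p=robot.camera_params('wrist'); o=robot.get_obs();im,d=robot.snapshot('wrist')
cv2.imwrite('pics/w4.png',im[:,:,::-1]); pickle.dump((p,im,d,o),open('w4.pkl','wb')); print(o)
E
```

```text
time: 10.3
tool_pos: [0.3679, -0.0209, 0.1177]
ee_rot: [3.141, -0.001, 0.125]
wrist_force: [0.0, -0.0, -1.7]
width: 0.0568
time: 11.55
tool_pos: [0.3945, -0.2297, 0.1174]
ee_rot: [-3.141, -0.0, -0.031]
wrist_force: [-0.9, 0.0, -1.7]
width: 0.0569
{'time': 11.55, 'joint_positions': array([-6.51847431e-01, -8.30591807e-02,  1.73316210e+00,  2.18592027e-04,
        1.49163416e+00,  9.49432659e-01]), 'qvel': array([ 0.00145662, -0.00050019,  0.00064785, -0.00118459, -0.00067326,
        0.00623774]), 'joint_torque': array([-3.27239907e-02, -2.65671015e+01, -3.02312422e+01,  5.70046983e-02,
       -4.67414735e-02, -2.30532241e-03]), 'tool_pos': array([ 0.39446201, -0.22973118,  0.11743773]), 'ee_rot': array([-3.14133140e+00, -9.42300320e-06, -3.05010664e-02]), 'wrist_force': array([-0.85409988,  0.01809088, -1.67332908]), 'wrist_torque': array([ 0.04521454,  0.18447124, -0.00608151]), 'width': 0.05691175998519721}
```

View pics/w4.png

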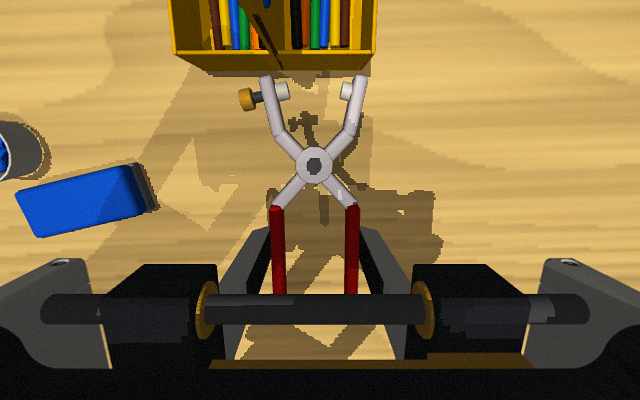

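```bash
python3 - <<'E'
from tool import *
p,im,d,o=pickle.load(open('w4.pkl','rb'))
x,y,w,h=160,0,230,110
cv2.imwrite('pics/w4c.png',cv2.resize(im[y:y+h,x:x+w],None,fx=3.4,fy=3.4,interpolation=cv2.INTER_CUBIC)[:,:,::-1])
E
```

```text
(no output)
```

View pics/w4c.png

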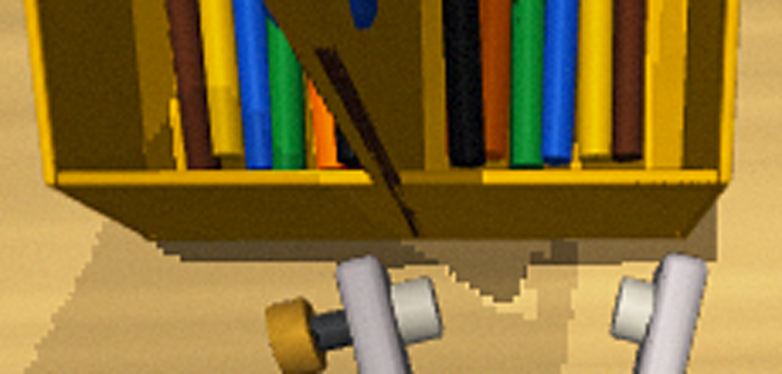

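```bash
python3 - <<'E'
from tool import *
p,im,d,o=pickle.load(open('w4.pkl','rb'))
for z,U in((.06,[[176.2,54.6],[374.1,54.0]]),(0,[[204.7,70],[360,70]])):
    P=plane(p,U,z); v=P[0]-P[1]; print(z,P.round(4),P.mean(0).round(4),np.linalg.norm(v),'yaw',np.arctan2(-v[0],v[1]))
for u,v in[(190,54),(355,53),(250,54)]: print(wpt(p,d,u,v).round(4))
E
```

```text
0.06 [[ 0.5231 -0.1308  0.06  ]
 [ 0.5191 -0.2773  0.06  ]] [ 0.5211 -0.204   0.06  ] 0.14659762192433304 yaw -0.027575610178285515
0 [[ 0.5238 -0.1294  0.    ]
 [ 0.5194 -0.2763  0.    ]] [ 0.5216 -0.2029  0.    ] 0.14698838530667413 yaw -0.030234223348565067
[ 0.5233 -0.1409  0.0595]
[ 0.52   -0.2631  0.0606]
[ 0.5219 -0.1854  0.0596]
```

```bash
python3 -m crank '[[0,-0.03,-0.01,0],[0,-0.06,0,0],[0,-0.045,0,0],[0,-0.02,0,0],[0.03,0,0,0],[0.05,0,0,0],[0.02,0,0,0],[0,0,0,0],[0,0,0,0],[0,0,0,0]]'; python3 - <<'E'
from bench import robot
from h import *
import pickle
for n in('wrist','scene','side'):
    o=robot.get_obs();p=robot.camera_params(n); im,d=robot.snapshot(n)
    cv2.imwrite(f'pics/{n}5.png',im[:,:,::-1]); pickle.dump((p,im,d,o),open(n+'5.pkl','wb'))
    if n=='scene': c=im[110:270,140:300]
    if n=='side': c=im[170:330,320:480]
    if n!='wrist': cv2.imwrite(f'pics/{n}5c.png',cv2.resize(c,None,fx=3.7,fy=3.7,interpolation=cv2.INTER_CUBIC)[:,:,::-1])
print(o['tool_pos'],o['ee_rot'])
E
```

```text
time: 12.85
tool_pos: [0.4153, -0.1997, 0.1194]
ee_rot: [-3.141, 0.0, -0.032]
wrist_force: [0.6, 0.2, -2.2]
width: 0.0566
[ 0.41528993 -0.19974737  0.11947391] [-3.14153253e+00 -6.86787671e-05 -3.21657667e-02]
```

View pics/wrist5.png

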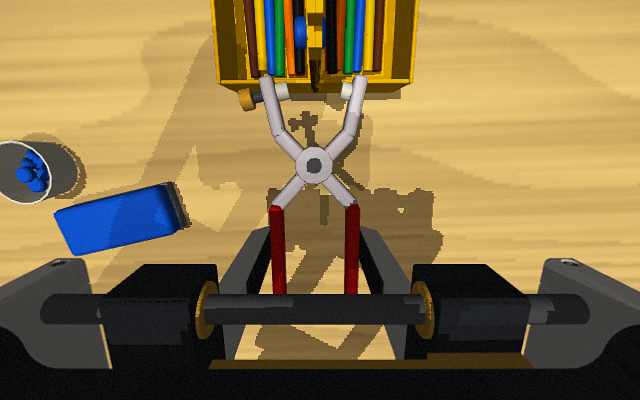

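View pics/scene5c.png

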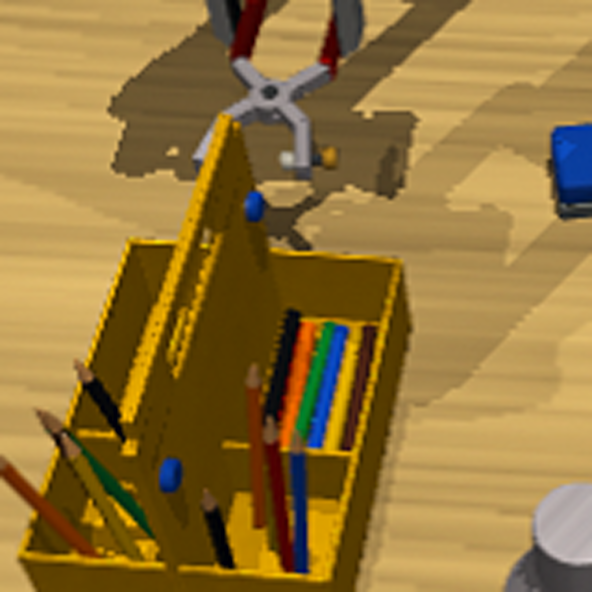

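View pics/side5c.png

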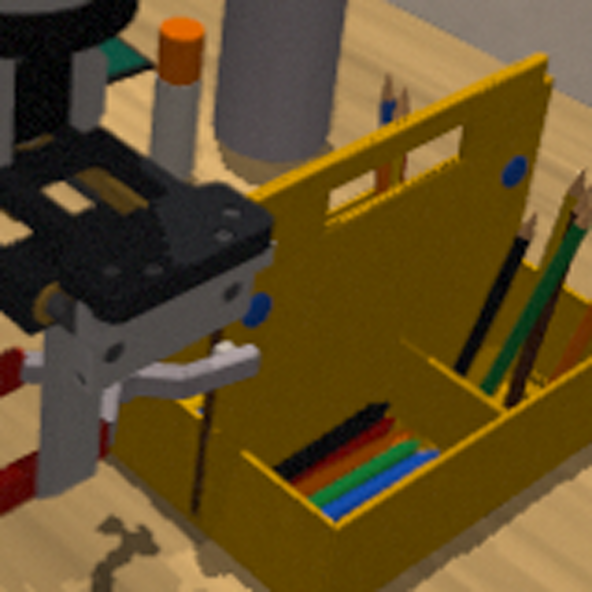

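```bash
python3 - <<'E'
from tool import *
p,im,d,o=pickle.load(open('wrist5.pkl','rb'))
x,y,w,h=245,0,140,110
cv2.imwrite('pics/w5c.png',cv2.resize(im[y:y+h,x:x+w],None,fx=5,fy=5,interpolation=cv2.INTER_CUBIC)[:,:,::-1])
E
```

```text
(no output)
```

View pics/w5c.png

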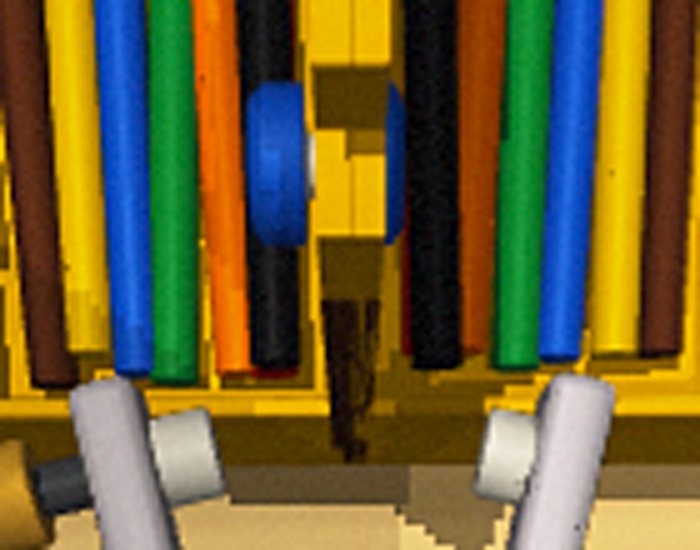

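```bash
python3 - <<'E'
from tool import *
p,im,d,o=pickle.load(open('wrist5.pkl','rb'))
for z in(.115,.12):
    P=plane(p,[[294.6,33],[325.6,33],[288.6,90.4],[341.5,90.4],[294.6,17],[294.6,49],[315,64]],z)
    print(z,totool(P,o['tool_pos'],o['ee_rot']).round(4))
for u,v in[(298,33),(316,35),(323,45),(284,91),(346,91)]: print(totool(wpt(p,d,u,v),o['tool_pos'],o['ee_rot']).round(4),wpt(p,d,u,v).round(4))
E
```

```text
0.115 [[ 1.242e-01 -1.160e-02  4.400e-03]
 [ 1.242e-01  5.800e-03  4.400e-03]
 [ 9.410e-02 -1.560e-02  4.400e-03]
 [ 9.410e-02  1.540e-02  4.400e-03]
 [ 1.321e-01 -1.140e-02  4.400e-03]
 [ 1.161e-01 -1.170e-02  4.400e-03]
 [ 1.083e-01 -1.000e-04  4.400e-03]]
0.12 [[ 1.227e-01 -1.120e-02 -6.000e-04]
 [ 1.227e-01  5.600e-03 -6.000e-04]
 [ 9.350e-02 -1.510e-02 -6.000e-04]
 [ 9.350e-02  1.500e-02 -6.000e-04]
 [ 1.304e-01 -1.110e-02 -6.000e-04]
 [ 1.148e-01 -1.140e-02 -6.000e-04]
 [ 1.073e-01 -1.000e-04 -6.000e-04]]
[[ 0.1223 -0.0093 -0.002 ]] [ 0.5378 -0.1944  0.1214]
[[ 0.111   0.0002 -0.0376]] [ 0.5262 -0.2035  0.157 ]
[[0.1174 0.0043 0.0015]] [ 0.5324 -0.2078  0.1179]
[[ 0.0927 -0.0174 -0.0041]] [ 0.5085 -0.1853  0.1234]
[[ 0.0929  0.0173 -0.003 ]] [ 0.5075 -0.22    0.1224]
```

```bash
python3 -m crank '[[0,-0.013,0.005,0],[0,0,0,0],[0.03,0,0,0],[0.04,0,0,0],[0.04,0,0,0],[0.025,0,0,0],[0.013,0,0,0],[0,0,0,0],[0,0,0,0],[0,0,0,0]]'; cat > snap.py <<'E'
import sys
from bench import robot
from tool import *
t=sys.argv[1]
o=robot.get_obs();p=robot.camera_params('wrist'); im,d=robot.snapshot('wrist')
pickle.dump((p,im,d,o),open(f'w{t}.pkl','wb'))
x,y,w,h=245,30,140,110
cv2.imwrite(f'pics/w{t}c.png',cv2.resize(im[y:y+h,x:x+w],None,fx=5,fy=5,interpolation=cv2.INTER_CUBIC)[:,:,::-1])
for k in('time','tool_pos','ee_rot','wrist_force','wrist_torque','width'):print(k,np.round(o[k],4))
E
python3 snap.py 6
```

```text
time: 14.25
tool_pos: [0.4449, -0.1981, 0.1185]
ee_rot: [-3.142, -0.0, -0.032]
wrist_force: [-0.4, -0.1, -1.5]
width: 0.057
time 14.25
tool_pos [ 0.4449 -0.1981  0.1185]
ee_rot [-3.1415 -0.     -0.0321]
wrist_force [-0.3546 -0.0648 -1.4685]
wrist_torque [0.0205 0.1687 0.0549]
width 0.057
```

View pics/w6c.png

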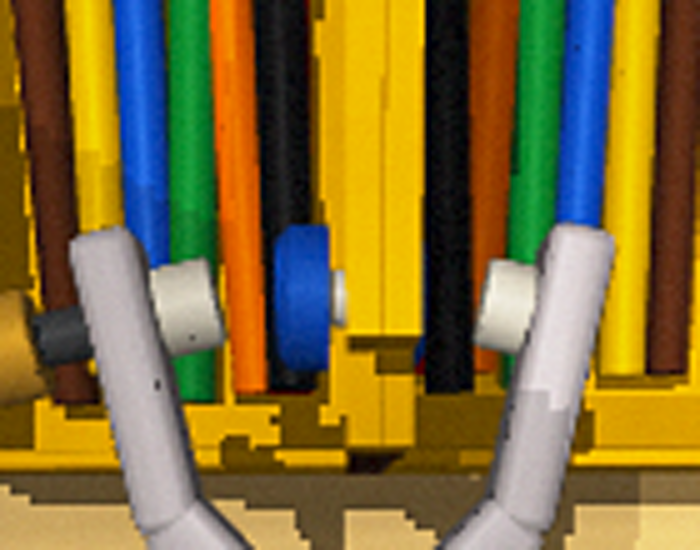

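Dies straddle the rivet evenly: cap at crop (300,298), left die face x≈222, right die face x≈483. I'll close most of the way.

```bash
python3 -m crank '[[0.004,0,0,0],[0,0,0,0],[0,0,0,0],[0,0,0,0],[0,0,0,0],[0,0,0,0],[0,0,0,0],[0,0,0,0],[0,0,0,0],[0,0,0,0]]' 0.01;python3 snap.py 7
```

```text
time: 15.55
tool_pos: [0.4459, -0.1981, 0.1185]
ee_rot: [-3.142, -0.0, -0.032]
wrist_force: [-0.1, 1.1, -2.4]
width: 0.0471
time 15.55
tool_pos [ 0.4459 -0.1981  0.1185]
ee_rot [-3.1415 -0.     -0.0319]
wrist_force [-0.1225  1.0624 -2.3989]
wrist_torque [-0.0186  0.1664 -0.0208]
width 0.0471
```

View pics/w7c.png

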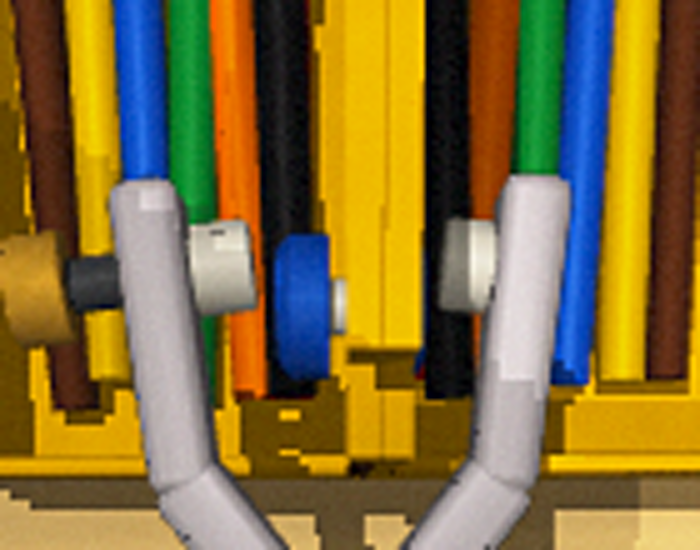

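```bash
python3 - <<'E'
from tool import *
for t,L in(('6',[('pin',314,166),('lj',267,80),('rj',361,80),('lj2',275,125),('rj2',352,125),('lh',278,230),('rh',351,230),('lh2',279,275),('rh2',351,275),('ldie',282,91)]),('7',[('pin',314,160),('lj',273,72),('rj',353,72),('lj2',281,118),('rj2',344,118),('lh',282,230),('rh',346,230),('lh2',284,275),('rh2',344,275),('ldie',290,83)])):
    p,im,d,o=pickle.load(open(f'w{t}.pkl','rb'))
    for n,u,v in L: print(t,n,totool(wpt(p,d,u,v),o['tool_pos'],o['ee_rot']).round(4))
    cv2.imwrite(f'pics/w{t}f.png',im[:,:,::-1])
E
```

```text
6 pin [[ 0.0511 -0.0007 -0.0062]]
6 lj [[ 0.0985 -0.0267 -0.0037]]
6 rj [[ 0.0984  0.0252 -0.0044]]
6 lj2 [[ 0.0744 -0.0229 -0.0056]]
6 rj2 [[ 0.0744  0.0211 -0.0045]]
6 lh [[ 0.0116 -0.023  -0.0069]]
6 rh [[ 0.0113  0.0224 -0.006 ]]
6 lh2 [[-0.0192 -0.0233 -0.0072]]
6 rh2 [[-0.0193  0.0233 -0.0069]]
6 ldie [[ 0.0929 -0.0187 -0.0024]]
7 pin [[ 0.0548 -0.0007 -0.007 ]]
7 lj [[ 0.1027 -0.0233 -0.0033]]
7 rj [[ 0.1024  0.0206 -0.0048]]
7 lj2 [[ 0.0783 -0.0195 -0.0042]]
7 rj2 [[ 0.0783  0.0164 -0.0043]]
7 lh [[ 0.0115 -0.0205 -0.0068]]
7 rh [[ 0.0114  0.0192 -0.0064]]
7 lh2 [[-0.0203 -0.0203 -0.0051]]
7 rh2 [[ 0.0723 -0.0006 -0.1714]]
7 ldie [[ 0.0969 -0.014  -0.0039]]
```

View pics/w7f.png

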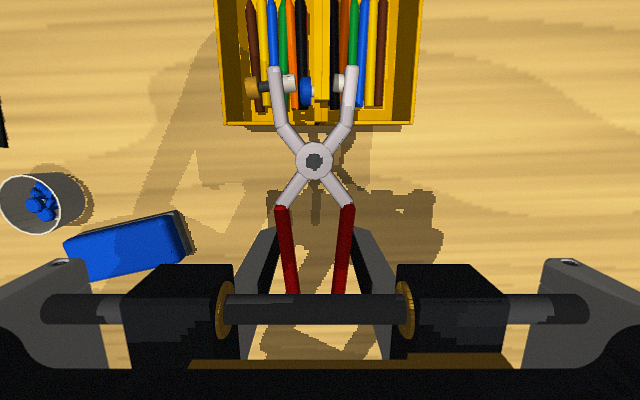

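```bash
python3 -m crank '[[-0.011,0,0,0],[-0.011,0,0,0],[0,0,0,0],[0,0,0,0],[0,0,0,0],[0,0,0,0],[0,0,0,0],[0,0,0,0],[0,0,0,0],[0,0,0,0]]' 0.05;python3 snap.py 8
```

```text
time: 16.85
tool_pos: [0.4415, -0.1979, 0.1184]
ee_rot: [-3.142, -0.0, -0.032]
wrist_force: [-0.3, -0.2, -1.3]
width: 0.0449
time 16.85
tool_pos [ 0.4415 -0.1979  0.1184]
ee_rot [-3.1415 -0.     -0.0319]
wrist_force [-0.2798 -0.1942 -1.3225]
wrist_torque [-0.0303  0.1366 -0.0322]
width 0.0449
```

View pics/w8c.png

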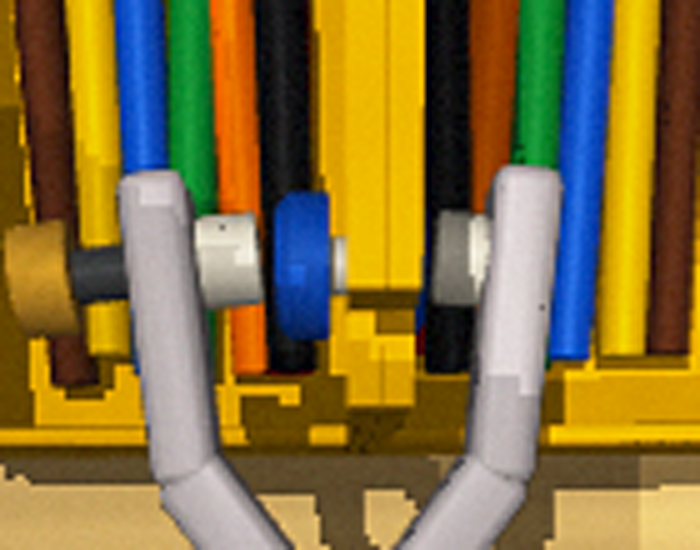

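```bash
python3 -m crank '[[0,0,0,0],[0,0,0,0],[0,0,0,0],[0,0,0,0],[0,0,0,0],[0,0,0,0],[0,0,0,0],[0,0,0,0],[0,0,0,0],[0,0,0,0]]' 0.075;python3 snap.py 9
```

```text
time: 18.15
tool_pos: [0.4415, -0.1979, 0.1185]
ee_rot: [-3.142, -0.0, -0.032]
wrist_force: [-0.5, 0.5, -1.7]
width: 0.0439
time 18.15
tool_pos [ 0.4415 -0.1979  0.1185]
ee_rot [-3.1415e+00 -1.0000e-04 -3.1900e-02]
wrist_force [-0.5037  0.4543 -1.7275]
wrist_torque [-0.027   0.1566 -0.0219]
width 0.0439
```

View pics/w9c.png

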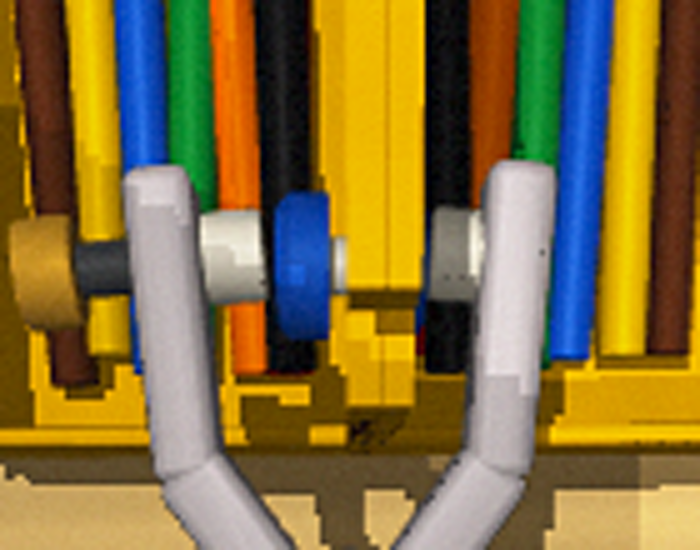

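```bash
python3 -m crank '[[0,0,0,0],[0,0,0,0],[0,0,0,0],[0,0,0,0],[0,0,0,0],[0,0,0,0],[0,0,0,0],[0,0,0,0],[0,0,0,0],[0,0,0,0]]' 0.09;python3 snap.py 10
```

```text
time: 19.45
tool_pos: [0.4415, -0.1979, 0.1185]
ee_rot: [-3.142, -0.0, -0.032]
wrist_force: [-0.3, -0.7, -1.6]
width: 0.0433
time 19.45
tool_pos [ 0.4415 -0.1979  0.1185]
ee_rot [-3.1415 -0.     -0.0319]
wrist_force [-0.3222 -0.745  -1.5831]
wrist_torque [-0.0425  0.1699 -0.0365]
width 0.0433
```

View pics/w10c.png

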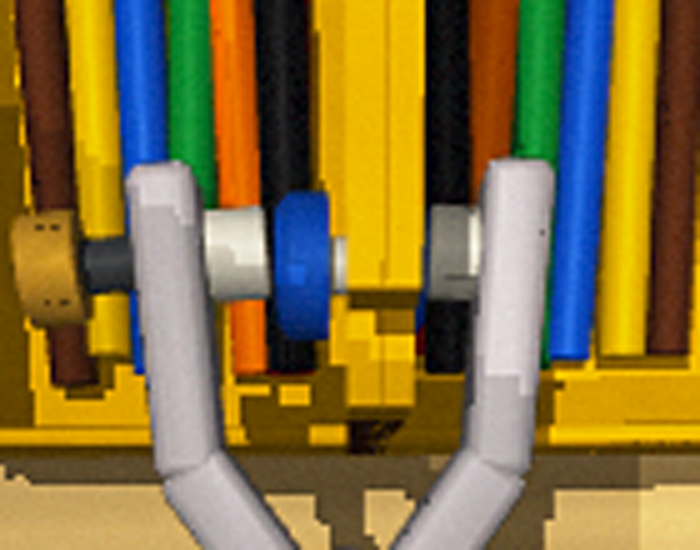

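```bash
python3 -m crank '[[0,0.002,0,0],[0,0,0,0],[0,0,0,0],[0,0,0,0],[0,0,0,0],[0,0,0,0],[0,0,0,0],[0,0,0,0],[0,0,0,0],[0,0,0,0]]' 0.1;python3 snap.py 11
```

```text
time: 20.75
tool_pos: [0.4415, -0.1984, 0.1185]
ee_rot: [-3.142, -0.0, -0.032]
wrist_force: [-1.0, 0.1, -1.7]
width: 0.0426
time 20.75
tool_pos [ 0.4415 -0.1984  0.1185]
ee_rot [-3.1415e+00 -1.0000e-04 -3.2000e-02]
wrist_force [-0.9949  0.1014 -1.7123]
wrist_torque [-0.0141  0.2015 -0.0629]
width 0.0426
```

View pics/w11c.png

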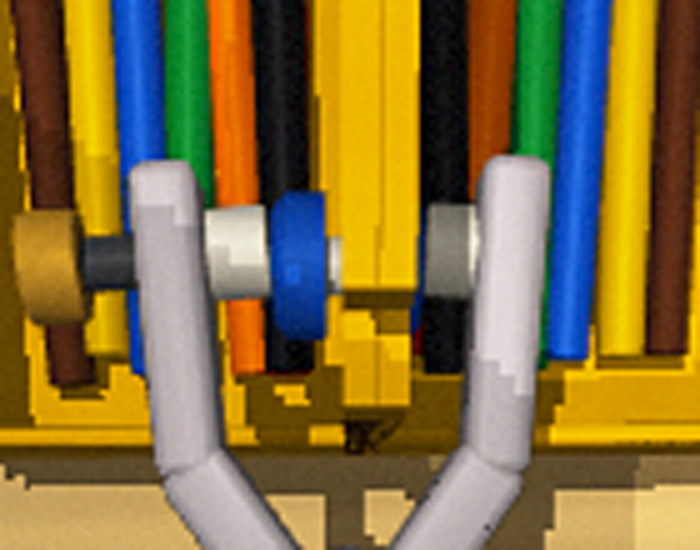

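```bash
python3 -m crank '[[0,0,0,0],[0,0,0,0],[0,0,0,0],[0,0,0,0],[0,0,0,0],[0,0,0,0],[0,0,0,0],[0,0,0,0],[0,0,0,0],[0,0,0,0]]' 0.11;python3 snap.py 12
```

```text
time: 22.05
tool_pos: [0.4415, -0.1983, 0.1185]
ee_rot: [-3.142, -0.0, -0.032]
wrist_force: [-0.6, -0.2, -0.6]
width: 0.0423
time 22.05
tool_pos [ 0.4415 -0.1983  0.1185]
ee_rot [-3.1415 -0.     -0.0319]
wrist_force [-0.5862 -0.2236 -0.6131]
wrist_torque [-0.0168  0.2709 -0.0103]
width 0.0423
```

View pics/w12c.png

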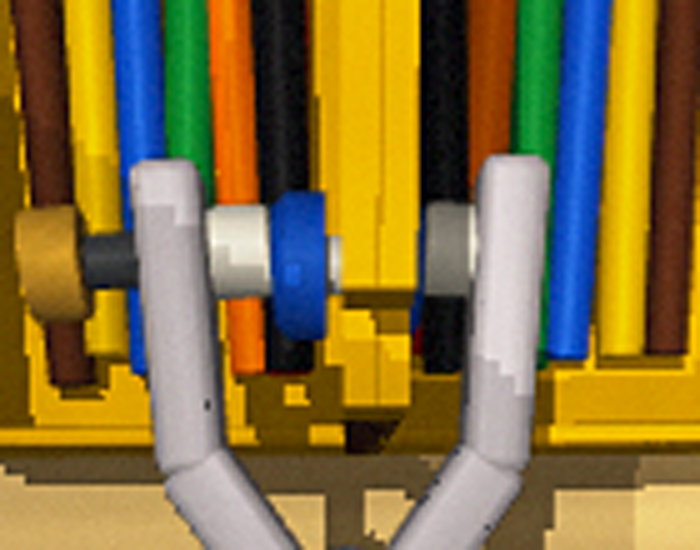

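```bash
python3 -m crank '[[0,0,0,0],[0,0,0,0],[0,0,0,0],[0,0,0,0],[0,0,0,0],[0,0,0,0],[0,0,0,0],[0,0,0,0],[0,0,0,0],[0,0,0,0]]' 0.118;python3 snap.py 13
```

```text
time: 23.35
tool_pos: [0.4414, -0.1983, 0.1184]
ee_rot: [-3.142, 0.0, -0.032]
wrist_force: [-1.5, -0.1, -2.8]
width: 0.0419
time 23.35
tool_pos [ 0.4414 -0.1983  0.1184]
ee_rot [-3.1415e+00  2.0000e-04 -3.2000e-02]
wrist_force [-1.5403 -0.1095 -2.8324]
wrist_torque [-0.0334  0.4161 -0.0759]
width 0.0419
```

View pics/w13c.png

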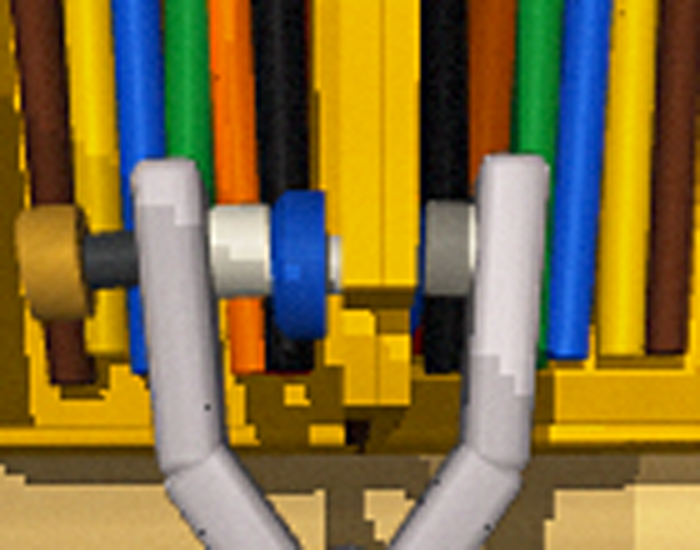

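```bash
python3 -m crank '[[-0.002,0,0,0],[0,0,0,0],[0,0,0,0],[0,0,0,0],[0,0,0,0],[0,0,0,0],[0,0,0,0],[0,0,0,0],[0,0,0,0],[0,0,0,0]]' 0.126;python3 snap.py 14
```

```text
time: 24.65
tool_pos: [0.4413, -0.1983, 0.1185]
ee_rot: [-3.142, -0.0, -0.032]
wrist_force: [0.7, -0.3, -2.2]
width: 0.0417
time 24.65
tool_pos [ 0.4413 -0.1983  0.1185]
ee_rot [-3.1416e+00 -5.0000e-04 -3.1900e-02]
wrist_force [ 0.716  -0.3114 -2.195 ]
wrist_torque [-0.0868 -0.0316 -0.0377]
width 0.0417
```

View pics/w14c.png

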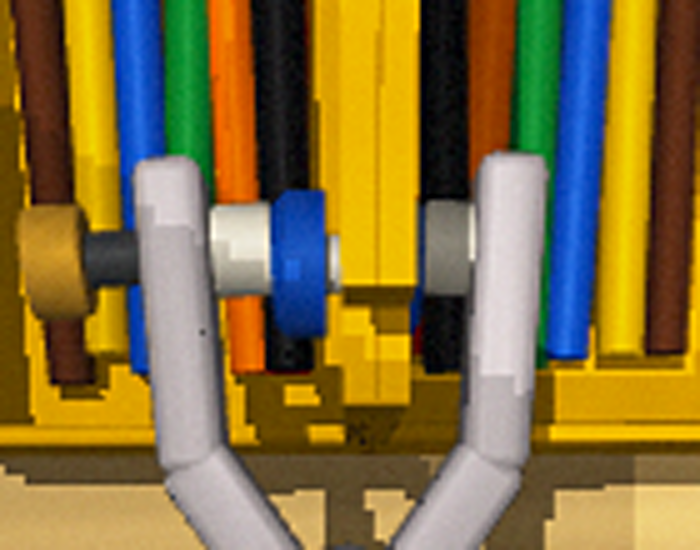

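```bash
python3 -m crank '[[0,0,0,0],[0,0,0,0],[0,0,0,0],[0,0,0,0],[0,0,0,0],[0,0,0,0],[0,0,0,0],[0,0,0,0],[0,0,0,0],[0,0,0,0]]' 0.131;python3 snap.py 15
```

```text
time: 25.95
tool_pos: [0.4412, -0.1984, 0.1185]
ee_rot: [-3.142, -0.0, -0.032]
wrist_force: [2.7, -0.4, -1.0]
width: 0.0416
time 25.95
tool_pos [ 0.4412 -0.1984  0.1185]
ee_rot [-3.1416e+00 -3.0000e-04 -3.1900e-02]
wrist_force [ 2.7298 -0.3982 -1.0434]
wrist_torque [-0.0636 -0.2042 -0.1096]
width 0.0416
```

View pics/w15c.png

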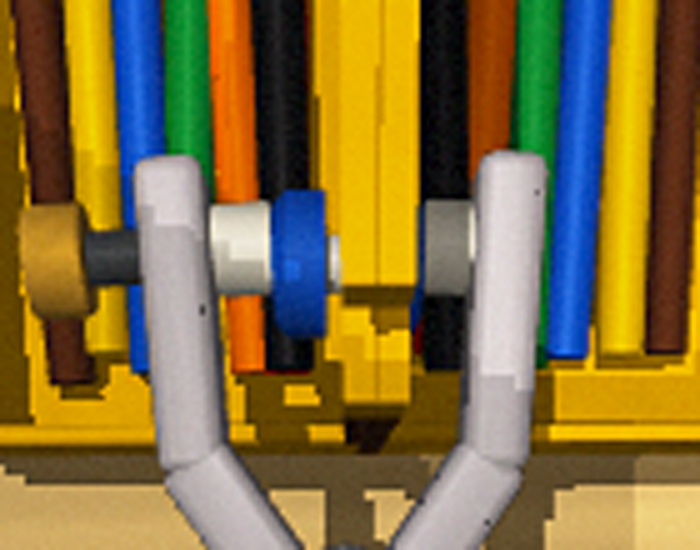

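```bash
python3 -m crank '[[0.0015,0,0,0],[0,0,0,0],[0,0,0,0],[0,0,0,0],[0,0,0,0],[0,0,0,0],[0,0,0,0],[0,0,0,0],[0,0,0,0],[0,0,0,0]]' 0.135;python3 snap.py 16
```

```text
time: 27.25
tool_pos: [0.4412, -0.1983, 0.1184]
ee_rot: [-3.141, 0.0, -0.032]
wrist_force: [-0.4, -1.0, -2.0]
width: 0.0408
time 27.25
tool_pos [ 0.4412 -0.1983  0.1184]
ee_rot [-3.1414e+00  3.0000e-04 -3.2000e-02]
wrist_force [-0.3823 -1.048  -1.9695]
wrist_torque [-0.1019  0.1251 -0.0249]
width 0.0408
```

View pics/w16c.png

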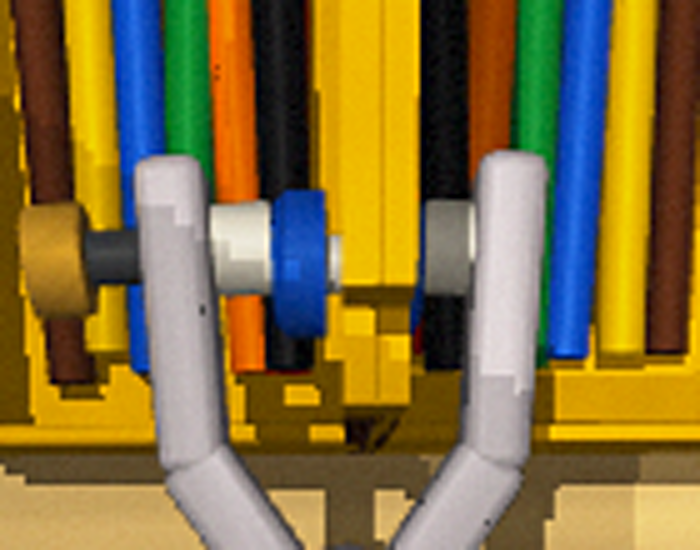

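```bash
python3 -m crank '[[0,0,0,0],[0,0,0,0],[0,0,0,0],[0,0,0,0],[0,0,0,0],[0,0,0,0],[0,0,0,0],[0,0,0,0],[0,0,0,0],[0,0,0,0]]' 0.14;python3 snap.py 17
```

```text
time: 28.55
tool_pos: [0.4414, -0.1984, 0.1185]
ee_rot: [3.142, -0.0, -0.032]
wrist_force: [0.0, -2.1, -1.8]
width: 0.0405
time 28.55
tool_pos [ 0.4414 -0.1984  0.1185]
ee_rot [ 3.1415e+00 -1.0000e-04 -3.2000e-02]
wrist_force [ 0.0393 -2.1281 -1.8143]
wrist_torque [-0.3256  0.3225 -0.1718]
width 0.0405
```

View pics/w17c.png

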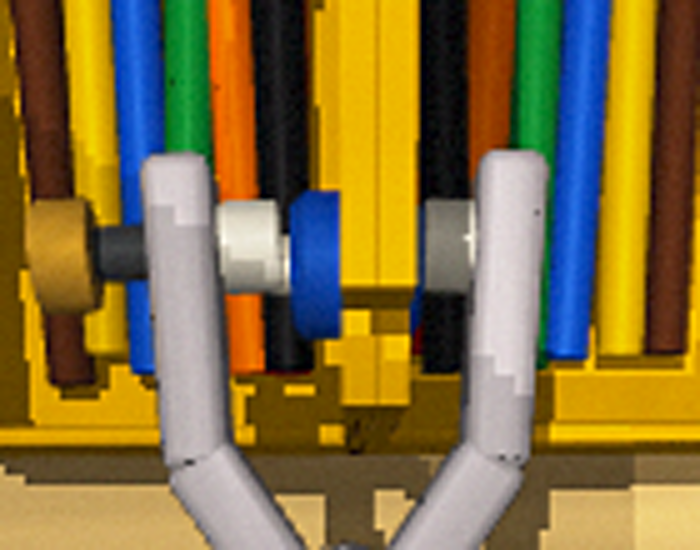

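The cap is now flush against the board (white gap gone at crop x≈340) and the left die is free of it, so it clicked home. Opening now.

```bash
python3 -m crank '[[0,0,0,0],[0,0,0,0],[0,0,0,0],[0,0,0,0],[0,0,0,0],[0,0,0,0],[0,0,0,0],[0,0,0,0],[0,0,0,0],[0,0,0,0]]' -0.2;python3 snap.py 18
```

```text
time: 29.85
tool_pos: [0.4414, -0.1983, 0.1185]
ee_rot: [-3.141, -0.0, -0.032]
wrist_force: [-0.1, 0.9, -2.6]
width: 0.0567
time 29.85
tool_pos [ 0.4414 -0.1983  0.1185]
ee_rot [-3.1415e+00 -1.0000e-04 -3.1900e-02]
wrist_force [-0.1339  0.9384 -2.5565]
wrist_torque [-0.0046  0.134   0.0051]
width 0.0567
```

View pics/w18c.png

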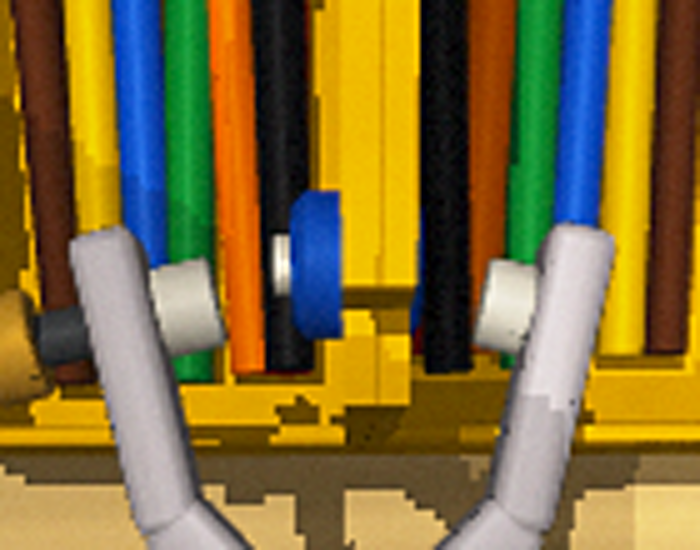

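```bash
python3 -m crank '[[-0.06,0,0,0],[-0.08,0,0,0],[-0.08,0,0,0],[-0.055,0,0,0],[0,-0.1,0,0],[0,-0.2,0,0],[0,-0.2,0,0],[0,-0.2,0,0],[0,-0.2,0,0],[0,-0.2,0,0]]'; python3 -m crank '[[0,-0.2,0,0],[0,-0.2,0,0],[0,-0.165,0,0],[0,-0.1,0,0],[0,0,0,-0.05],[0,0,0,-0.05],[0,0,0,0],[0,0,0,0],[0,0,0,0],[0,0,0,0]]'; python3 - <<'E'
from bench import robot
from h import *
o=robot.get_obs();print(o['tool_pos'],o['ee_rot'],o['width'])
im,d=robot.snapshot('scene');cv2.imwrite('pics/s20.png',im[:,:,::-1])
c=im[110:270,140:300];cv2.imwrite('pics/s20c.png',cv2.resize(c,None,fx=3.7,fy=3.7,interpolation=cv2.INTER_CUBIC)[:,:,::-1])
R=o['ee_rot'][2];D=np.array([.6203,.1854])-o['tool_pos'][:2];print('tool dx,dy',D@[np.cos(R),np.sin(R)],D@[np.sin(R),-np.cos(R)],'scaled',(D@[np.cos(R),np.sin(R)])/.2)
E
```

```text
time: 31.15
tool_pos: [0.393, 0.0243, 0.1187]
ee_rot: [-3.142, -0.001, -0.032]
wrist_force: [0.5, -0.3, -1.9]
width: 0.0566
time: 32.4
tool_pos: [0.3977, 0.1562, 0.1185]
ee_rot: [-3.141, -0.0, 0.125]
wrist_force: [0.5, 0.8, -2.3]
width: 0.0565
[0.39768821 0.15615856 0.11851542] [-3.14149551e+00 -1.37564337e-04  1.24683750e-01] 0.05651727285436527
tool dx,dy 0.22452015864271335 -0.0013302247477485628 scaled 1.1226007932135667
```

View pics/s20c.png

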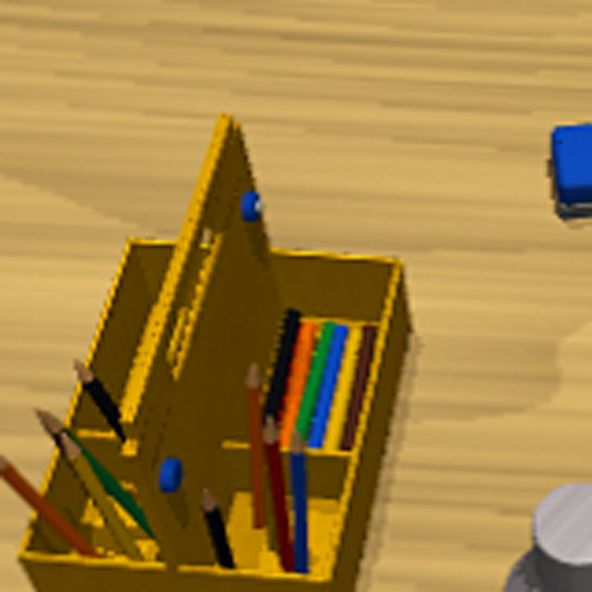

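View pics/s20.png

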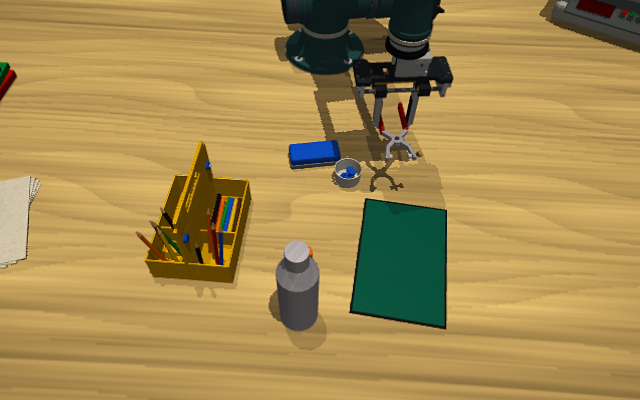

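```bash
python3 -m crank '[[0.08,-0.006,0,0],[0.16,0,0,0],[0.2,0,0,0],[0.2,0,0,0],[0.2,0,0,0],[0.16,0,0,0],[0.08,0,0,0],[0.04,0,0,0],[0,0,0,0],[0,0,0,0]]'; python3 -m crank '[[0,0,0.05,0],[0,0,0.1,0],[0,0,0.1,0],[0,0,0.1,0],[0,0,0.07,0],[0,0,0.03,0],[0,0,0.02,0],[0,0,0,0],[0,0,0,0],[0,0,0,0]]'; python3 - <<'E'
from bench import robot
from tool import *
o=robot.get_obs();p=robot.camera_params('wrist');im,d=robot.snapshot('wrist');cv2.imwrite('pics/w21.png',im[:,:,::-1]);pickle.dump((p,im,d,o),open('w21.pkl','wb'))
im,d=robot.snapshot('side');cv2.imwrite('pics/s21.png',cv2.resize(im[120:250,200:400],None,fx=4,fy=4)[:,:,::-1])
E
```

```text
time: 33.7
tool_pos: [0.6193, 0.1854, 0.1184]
ee_rot: [-3.142, 0.0, 0.125]
wrist_force: [0.2, -0.3, -2.1]
width: 0.0567
time: 34.95
tool_pos: [0.6202, 0.1855, 0.0252]
ee_rot: [-3.141, -0.001, 0.125]
wrist_force: [-0.4, -0.9, -1.9]
width: 0.0569
```

View pics/w21.png

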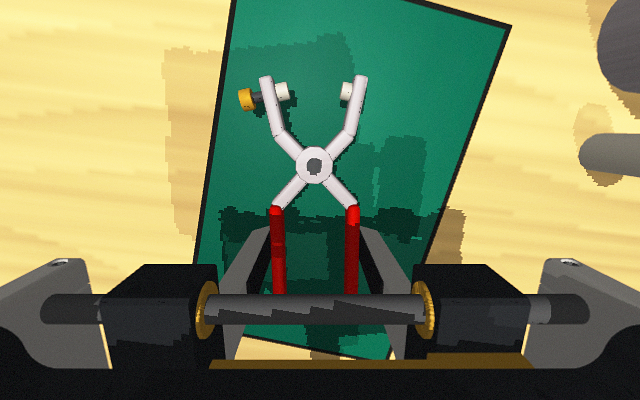

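View pics/s21.png

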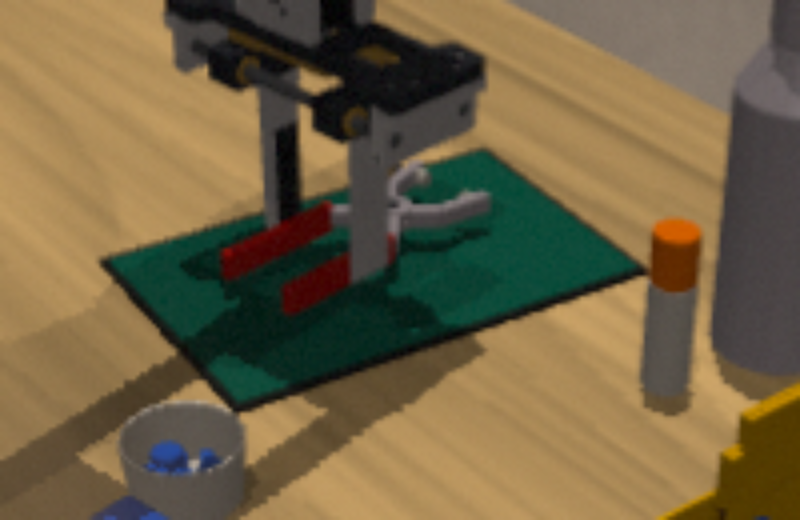

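```bash
python3 -m crank '[[0,0,0.02,0],[0,0,0.01,0],[0,0,0.01,0],[0,0,0.006,0],[0,0,0,0],[0,0,0,0],[0,0,0,0],[0,0,0,0],[0,0,0,0],[0,0,0,0]]'
```

```text
time: 36.3
tool_pos: [0.6198, 0.1854, 0.0155]
ee_rot: [-3.141, -0.0, 0.125]
wrist_force: [-0.5, -0.4, 0.1]
width: 0.0565
```

Fz went from −2 to about 0, so the mat is now carrying the pliers. Releasing next.

```bash
python3 -m crank '[[0,0,0,0],[0,0,0,0],[0,0,0,0],[0,0,0,0],[0,0,0,0],[0,0,0,0],[0,0,0,0],[0,0,0,0],[0,0,0,0],[0,0,0,0]]' -1; python3 -m crank '[[0,0,-0.04,0],[0,0,-0.08,0],[0,0,-0.12,0],[0,0,-0.15,0],[0,0,-0.15,0],[0,0,-0.15,0],[0,0,-0.1,0],[0,0,-0.05,0],[0,0,0,0],[0,0,0,0]]'; python3 -m crank '[[-0.1,0,0,0],[-0.2,0,0,0],[-0.2,0,0,0],[-0.2,0,0,0],[-0.2,0,0,0],[-0.1,0,0,0],[0,0,0,0],[0,0,0,0],[0,0,0,0],[0,0,0,0]]';python3 - <<'E'
from bench import robot
from tool import *
I={}
for n in('scene','side'):
    p=robot.camera_params(n);im,d=robot.snapshot(n);cv2.imwrite(f'pics/{n}22.png',im[:,:,::-1]);I[n]=(p,im)
    print(n,blobs(im,(108,150,60),(125,255,255),20)[1],blobs(im,(0,180,80),(6,255,255),60)[1])
im=I['scene'][1];
a=cv2.resize(im[150:260,160:240],None,fx=5,fy=5,interpolation=cv2.INTER_CUBIC);b=cv2.resize(im[190:335,345:455],None,fx=3.7,fy=3.7)
h=min(len(a),len(b));cv2.imwrite('pics/f22.png',np.hstack([a[:h,:390],b[:h,:400]])[:,:,::-1])
E
```

```text
time: 37.55
tool_pos: [0.6198, 0.1854, 0.0153]
ee_rot: [-3.142, -0.0, 0.125]
wrist_force: [1.3, 0.6, 0.4]
width: 0.094
time: 38.8
tool_pos: [0.6192, 0.1852, 0.1821]
ee_rot: [3.141, 0.002, 0.125]
wrist_force: [-0.5, 0.0, -0.0]
width: 0.0938
time: 40.05
tool_pos: [0.4219, 0.1604, 0.183]
ee_rot: [-3.142, 0.001, 0.125]
wrist_force: [-0.3, 0.5, 0.6]
width: 0.0941
scene [([289, 140, 51, 25, 995], [313.9, 152.0]), ([205, 162, 5, 8, 25], [207.0, 165.2]), ([340, 166, 16, 13, 106], [348.5, 172.4]), ([223, 198, 11, 33, 108], [228.1, 214.6]), ([219, 233, 4, 32, 92], [220.6, 248.5]), ([183, 234, 6, 9, 44], [185.5, 238.0])] [([0, 70, 14, 20, 72], [6.5, 77.6]), ([415, 217, 8, 35, 127], [418.1, 234.1]), ([382, 219, 14, 34, 146], [388.2, 235.6])]
side [([456, 213, 6, 7, 26], [458.3, 215.9]), ([236, 231, 11, 7, 39], [241.0, 233.4]), ([231, 249, 43, 36, 869], [250.4, 266.9]), ([386, 250, 7, 8, 36], [388.8, 253.4]), ([408, 292, 30, 18, 100], [421.1, 301.0])] [([254, 174, 28, 13, 76], [267.6, 180.1]), ([273, 183, 26, 16, 79], [285.2, 190.4])]
```

View pics/f22.png

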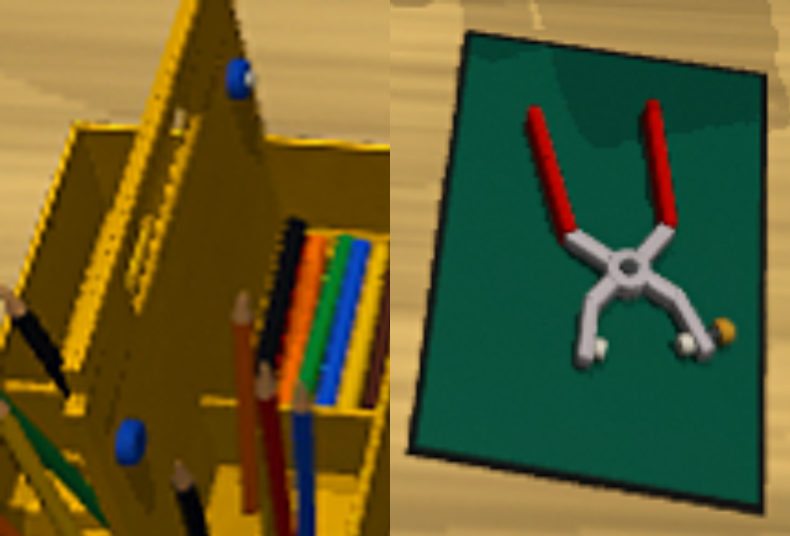

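View pics/side22.png

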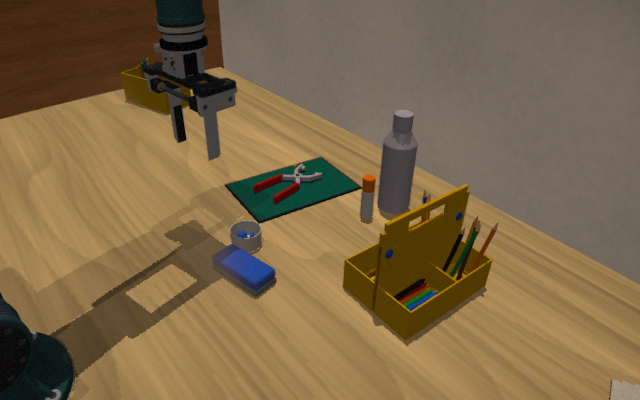

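The cap is home (its blob moved from x 208.4 to 207.0 px). The caddy, neighbours and pliers are all within about a pixel of where they started, and the pliers lie flat on the mat. Handing in.

```bash
python3 -c "
from bench import robot
print(robot.close_job())"
```

```text
the job is handed in; nothing more can be done
None
```

The job is handed in at about 40 s. I set the rivet with the snap pliers, stopped as soon as it clicked, and laid the pliers back on the mat.

**How it went:** I gripped the pliers by the handles and put the open dies over the rivet from the near end. I closed the gripper in small steps down to about 40.5 mm. At the last step the wrist picture showed the cap jump flush to the board with the left die clear of it, so I opened at once.

**Last checks:**
- **Rivet:** the wrist and scene pictures showed the cap sitting on the board, and it stayed there after release.
- **Pliers:** they lie flat and sprung open on the mat, within about a pixel of where they started, and the robot is clear of everything.
- **Caddy and neighbours:** in the scene and side views the stud heads, eraser and tub moved by less than about a pixel. Peak sideways wrist force was about 3 N.

**Not certain or not as planned:**
- **White spot on the cap:** a small white stub now shows on the set cap's face, and the other rivet shows none. I take it for the stud end coming through, but could not rule out a mark on the cap. I could not measure the pressing force directly.
- **Pliers slid in the grip:** they moved about 4 mm forward as the handles closed. I backed the arm off 4.5 mm so the dies stayed on the rivet.
- **Pivot height disagreed:** it came out near 12 mm from two wrist views against 22 mm from depth. I used the depth value, which matches the stated thickness plus the mat.

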